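File the blue fixture plate on edge in the storage rack

TASK

The blue fixture plate in the wooden deburring stand is finished. Lift it out and stand it on edge in the storage rack, in the empty slot marked with the blue tags, lowering it all the way to the bottom of the slot before letting go. Leave the red plate in the stand and the bare aluminium plate in the rack where they are.

Things in the scene. Friction and masses are not known exactly. Their poses are not given: they have to be found in the camera images.
- blue_plate_center (a point): centre of the loose blue plate, 90 (x) x 10 thick (y) x 120 tall (z) mm, about 0.25 kg, on edge in one of two slots (85 mm apart in y) of a fixed light-wood stand. This point is 66 mm above the bench, the plate's top 126 mm, the stand's top 46 mm: the upper 80 mm are free to grip across the 10 mm thickness. The red plate stands in the other slot.
- blue_slot_floor (a point): middle of the target slot's floor, 6 mm above the bench, in a fixed grey rack of three slots 50 mm apart in y. Slot: along x, 120 mm long, 13 mm wide, open ends with sloped blue tags; mouth flares to 33 mm at the rack's top, 40 mm above this point. Seated, the blue plate has its x along the slot and its centre 60 mm above this point. Other slots: one empty with red tags, one with the bare plate.
- red_plate_center (a point): centre of the loose red fixture plate, the same size as the blue one, standing on edge in the other slot of the wooden stand; to be left there.
- grey_plate_center (a point): centre of the loose bare-aluminium plate, 90 x 10 x 65 mm tall, standing on edge in a slot of the grey rack, its top edge 71 mm above the bench; to be left there.

How it is judged:
On the way:
1. the blue plate is lowered into the blue-tagged slot, less than 15 mm from its bottom, while still held (x of blue_plate_center in the frame of blue_slot_floor between -0.025 and 0.025 m and y of blue_plate_center in the frame of blue_slot_floor between -0.02 and 0.02 m and z of blue_plate_center in the frame of blue_slot_floor below 0.075 m and contact force between the fingers and blue_plate above 1 N), for 0.1 s.
At the end, for the whole second after the job is handed in: The blue plate stands on edge at the bottom of the blue-tagged slot (within 6 mm in height, 25 mm along the slot, 20 mm across it, upright and in line with the slot within 11 degrees), released and at rest; the red and the bare aluminium plate are within 20 mm of where they were (x of blue_plate_center in the frame of blue_slot_floor between -0.025 and 0.025 m and y of blue_plate_center in the frame of blue_slot_floor between -0.02 and 0.02 m and z of blue_plate_center in the frame of blue_slot_floor below 0.066 m and angle between the z axis of blue_plate_center and the z axis of blue_slot_floor, either way round below 0.2 rad and angle between the x axis of blue_plate_center and the x axis of blue_slot_floor, either way round below 0.2 rad and linear speed of blue_plate below 0.02 m/s and distance of each of red_plate_center, grey_plate_center from where it was at the start of the episode below 0.02 m); the robot touches nothing.
It fails at once if the red plate is moved from its place (distance of red_plate_center from where it was at the start of the episode above 0.03 m).
It fails at once if the bare aluminium plate is moved from its place (distance of grey_plate_center from where it was at the start of the episode above 0.03 m).
It also fails if it takes over 37 s, if anything falls off the work surface, if the arm or the gripper's body presses on something with over 40 N, if the wrist force passes 120 N, or if a joint passes its speed limit or range.

ROBOT

A 6-joint arm with a two-finger parallel gripper is mounted at the origin on a cart in front of the work surface, level with it; the furniture and walls round the work are solid. World frame = base frame: x ahead of the robot, y to its left, z up, the work surface at z = 0. Lengths are in m, angles in rad, forces in N, time in s.
With the tool pointing down it reaches from about 0.425 to 0.925 m from the base axis. Payload 12.5 kg.
Tool frame: the origin (TCP) lies at the centre of the arm's flange, where the gripper is bolted on; the fingertips stand 173 mm ahead of it and the grasp point (between the pads) lies ahead of it (tcp_to_grasp is the z of the grasp point in the tool frame, in m); z points along the fingers, y is the line along which they close (so a half turn about z gives the same grasp; the last joint's range is limited). The gripper opens to 85 mm and grips with 20 to 120 N. Pads are 22 mm wide; open, the fingers measure 114 mm over their backs; the gripper's body (76 mm by 85 mm) begins 54 mm behind the grasp point. The pads swing forward as they close: fully open they stand 13 mm farther back than shut.
Start: joints at [1.088, 0.491, 1.559, -0, 1.092, -0.106], TCP at [0.23, 0.581, 0.405] pointing down, gripper open.
Joint ranges: [-3.1, 3.1], [-0.84, 2.19], [0.05, 2.79], [-1.13, 4.28], [0.06, 2.93], [-2.69, 2.69]. Speed limits (rad/s): [2.22, 2.22, 2.79, 3.14, 3.14, 3.14].

INTERFACE

Orientations are given as [roll, pitch, yaw] about the fixed x, y, z axes, in that order (R = Rz(yaw) Ry(pitch) Rx(roll)).
In Python, from plant import * gives the robot as it stands.
- The arm moves only by the tool step_arm, never from a script. Its argument "plan" is a list of rows, each a list of 7 numbers: the turn, a rotation vector about the tool's x, y, z in rad, then the shift along the tool's x, y, z in cm, then the finger opening in cm, from 0 to 8.54. In form: [[ax, ay, az, dx, dy, dz, claw], ...]. A call has 1 to 8 rows; each row is the pose to reach, as a shift and turn from the pose commanded when the call began, along the tool's axes at that moment; what a row does not reach only later rows make up. A row lasts 1/10 s, in which the tool goes at most 50 mm and 8.59 degrees, less where a joint would pass 70% of its speed; a pose out of reach is approached as far as the arm can. A call with a gripper value outside its range is refused whole. The fingers move at their own pace and stop on an object; "squeeze" is the grip in N (left out, the last holds). Time passes only in rows, so rows that repeat a pose let the fingers close. It gives the time, the measured TCP pose, the force, the opening and the grip force at its end, in the units of the state.
- sense(): the state, without advancing time (a new reading comes with each control period).
- get_image(name): name is "scene" or "top" or "wrist"; returns a dict with "image" (384x512x3 uint8, red, green, blue), "depth" (384x512 float32, m along the optical axis (not along the pixel's ray), 0 where there is no reading), "fx", "fy", "cx", "cy" (pixels), "k1" (the pictures are not rectified: a ray, as slopes to the right and down, at radius r is drawn at 1 + k1 r^2 times it, then the intrinsics apply), "R" (3x3) and "t" (3): a world point X has camera coordinates R X + t; the wrist camera has in their place "hand_eye" (4x4, takes a point from camera to tool coordinates, whose origin is the TCP and whose axes are the flange's). Camera axes: x right, y down, z forward; pixel columns grow to the right and rows downward; lengths in m; the calibration is good to about 2 mm. A picture is of the moment at which its call begins: read the wrist's pose just before it.
- sign_off(): hands the job in; it is judged then, once.
The state is a dict: "t": time; "joint_positions": joint angles; "qvel": joint speeds; "joint_torque": joint torques, N m; "eef_pos": TCP position; "tool_rot": TCP orientation; "force": force on the tool from outside, world axes, zero at the start; "torque": the same for the moment, N m; "finger_gap": opening from 0.0 (shut) to 1.0 (fully open); "finger_force": force on a finger pad.
Only numpy, scipy, OpenCV 4.12 (cv2) and the standard library are available. Lean on these libraries where they do the work, as an engineer would, in place of code of your own. Each camera call takes 0.05 s, during which the arm holds its last target. There are 200 camera calls.

## Working session

There is one attempt and no reset: what is moved stays moved. The work goes in short steps, Python scripts to look and compute and a tool call to move; the robot and the scene stay as the last step left them, time stands still between calls to the robot, and variables do not carry over. Pictures are saved under pics/ and viewed, at most 10 in all, crops included, and the job is handed in when it is done.

Besides the shell and the picture viewer there is one more tool, called after "Emit:" as name(argument=value, ...) on one line, values as JSON. step_arm: Moves the arm, as the interface text tells. Its arguments: {"type":"object","properties":{"plan":{"type":"array","items":{"type":"array","items":{"type":"number"}}},"squeeze":{"type":"number"}},"required":["plan"]}

```bash
mkdir -p pics; ls; python3 - <<'E'
from plant import *
import cv2,numpy as np
s=sense();print({k:np.round(v,3).tolist() for k,v in s.items()})
try: print(tcp_to_grasp)
except Exception as e: print(e)
for n in("scene","top"):
    d=get_image(n);cv2.imwrite(f"pics/{n}0.png",d["image"][...,::-1]);np.savez(f"{n}0.npz",**d)
    print(n,[np.round(d[k],3).tolist() for k in("fx","fy","cx","cy","k1","R","t")])
E
```

```text
pics
{'t': 0.0, 'joint_positions': [1.088, 0.492, 1.559, 0.0, 1.092, -0.106], 'qvel': [-0.0, 0.0, 0.0, -0.002, -0.0, -0.001], 'joint_torque': [-0.003, -61.844, -26.159, -0.0, 0.004, -0.0], 'eef_pos': [0.23, 0.581, 0.404], 'tool_rot': [-3.14, -0.0, 2.765], 'force': [-0.02, 0.129, -0.745], 'torque': [-0.007, 0.036, 0.024], 'finger_force': 0.0, 'finger_gap': 0.999}
0.1547
scene [400.954, 400.954, 262.347, 190.553, -0.004, [[0.767, -0.642, 0.011], [-0.316, -0.393, -0.864], [0.559, 0.659, -0.504]], [-0.218, 0.329, 0.422]]
top [374.36, 374.36, 256.466, 192.189, 0.004, [[-0.138, -0.99, -0.001], [-0.966, 0.134, -0.22], [0.218, -0.029, -0.975]], [0.323, 0.469, 0.823]]
```

View pics/scene0.png

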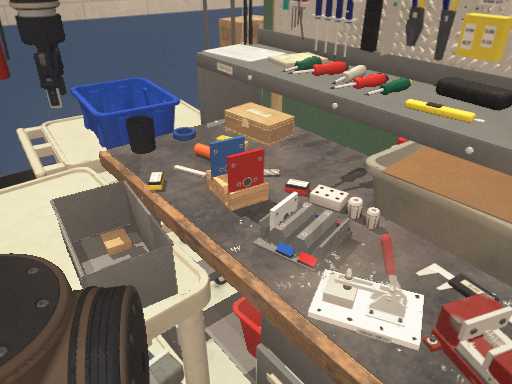

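View pics/top0.png

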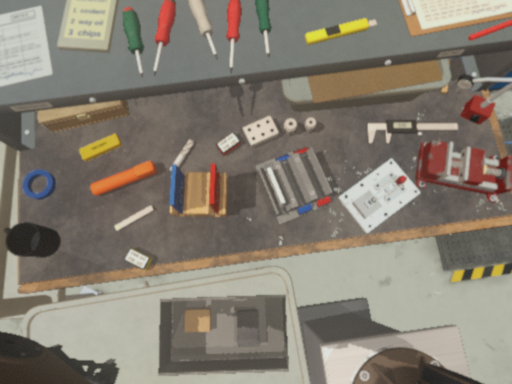

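The scene view shows the blue plate at (228,155) behind the red one at (246,170), with the rack around (305,225). In the top view the blue plate is at (175,187), red at (213,187), and the rack at (295,183), with the bare plate in its left slot and blue tags near (282,157).

```bash
cat > h.py <<'E'
import numpy as np,cv2
def cam(d):
    return np.array([[d["fx"],0,d["cx"]],[0,d["fy"],d["cy"]],[0,0,1.]]),np.array([float(d["k1"]),0,0,0])
def rays(d,uv,RT=None):
    """origin and directions (world) for pixels; RT=(Rwc,o) overrides fixed extrinsics"""
    K,D=cam(d); n=cv2.undistortPoints(np.asarray(uv,float).reshape(-1,1,2),K,D).reshape(-1,2)
    n=np.c_[n,np.ones(len(n))]
    if RT is None: R=np.asarray(d["R"]).T;o=-R@np.asarray(d["t"])
    else: R,o=RT
    return o,n@R.T
def onplane(d,uv,z,RT=None):
    o,r=rays(d,uv,RT); return o+r*((z-o[2])/r[:,2])[:,None]
def cloud(d,mask,RT=None):
    v,u=np.nonzero(mask&(d["depth"]>0)); o,r=rays(d,np.c_[u,v],RT)
    return o+r*d["depth"][v,u][:,None]
def hsvmask(im,c):
    h=cv2.cvtColor(im,cv2.COLOR_RGB2HSV).astype(int);H,S,V=h[...,0],h[...,1],h[...,2]
    g=(S>110)&(V>50)
    return g&((H>100)&(H<125) if c=="blue" else (H<8)|(H>172))
E
python3 - <<'E'
from h import *
for n in("top","scene"):
    d=dict(np.load(n+"0.npz"))
    for c in("blue","red"):
        m=hsvmask(d["image"],c).astype(np.uint8)
        N,l,st,ce=cv2.connectedComponentsWithStats(m)
        for i in range(1,N):
            if st[i,4]<12: continue
            p=cloud(d,l==i)
            if len(p) and .3<np.median(p[:,0])<1 and abs(np.median(p[:,1]))<.6: print(n,c,ce[i].round(),st[i,4],np.median(p,0).round(3),p.min(0).round(3),p.max(0).round(3))
d=dict(np.load("top0.npz"))
cv2.imwrite("pics/crop0.png",cv2.resize(d["image"][125:235,150:350,::-1],None,fx=4,fy=4,interpolation=cv2.INTER_CUBIC))
# shelf edge
p=cloud(d,np.ones(d["depth"].shape,bool));q=p[(p[:,2]>.15)&(abs(p[:,1])<.5)&(p[:,0]>.3)];print(q.min(0),np.percentile(q,[5,50,95],axis=0).round(2))
E
```

```text
top blue [283. 157.] 25 [0.597 0.176 0.014] [0.591 0.165 0.008] [0.603 0.187 0.021]
top blue [173. 185.] 159 [0.533 0.434 0.126] [0.491 0.425 0.122] [0.575 0.443 0.13 ]
top blue [304. 208.] 73 [0.461 0.144 0.016] [0.453 0.13  0.004] [0.473 0.162 0.027]
top red [165.  21.] 593 [0.826 0.391 0.267] [0.784 0.371 0.24 ] [0.873 0.419 0.274]
top red [233.  19.] 482 [0.815 0.259 0.265] [0.773 0.241 0.253] [0.859 0.277 0.271]
top red [127.   8.] 21 [0.862 0.463 0.268] [0.857 0.455 0.266] [0.868 0.469 0.272]
top red [490.  30.] 258 [ 0.727 -0.243  0.253] [ 0.714 -0.293  0.241] [ 0.747 -0.197  0.257]
top red [477. 109.] 518 [ 0.644 -0.314  0.05 ] [ 0.616 -0.371 -0.003] [ 0.699 -0.29   0.058]
top red [231. 149.] 38 [0.638 0.302 0.012] [0.626 0.28  0.003] [0.65  0.324 0.022]
top red [454. 168.] 1783 [ 0.501 -0.192  0.071] [ 0.421 -0.325  0.006] [ 0.588 -0.138  0.078]
top red [301. 150.] 45 [0.609 0.128 0.013] [0.601 0.111 0.005] [0.617 0.146 0.022]
top red [506. 163.] 134 [ 0.495 -0.333  0.066] [ 0.471 -0.345  0.03 ] [ 0.512 -0.325  0.076]
top red [214. 187.] 371 [0.52  0.348 0.121] [ 0.48   0.33
[... 1380 characters left out ...]
628 0.278 0.001] [0.682 0.345 0.021]
scene red [388. 254.] 418 [ 0.476 -0.056  0.125] [ 0.469 -0.068  0.089] [ 0.486 -0.04   0.153]
scene red [307. 259.] 170 [0.476 0.098 0.015] [0.467 0.08  0.008] [0.488 0.123 0.023]
scene red [459. 329.] 2212 [ 0.496 -0.168  0.05 ] [ 0.466 -0.23   0.001] [ 0.656 -0.136  0.076]
scene red [249. 323.] 983 [ 0.588  0.439 -0.537] [ 0.413  0.144 -0.676] [ 0.682  0.496 -0.214]
scene red [481. 345.] 251 [ 0.524 -0.199  0.024] [ 0.496 -0.213  0.021] [ 0.541 -0.185  0.048]
scene red [502. 368.] 590 [ 0.466 -0.239  0.07 ] [ 0.457 -0.255  0.047] [ 0.498 -0.226  0.076]
[ 0.46662124 -0.3271475   0.15001829] [[ 0.71 -0.24  0.21]
 [ 0.76  0.17  0.24]
 [ 0.86  0.47  0.26]]
```

View pics/crop0.png

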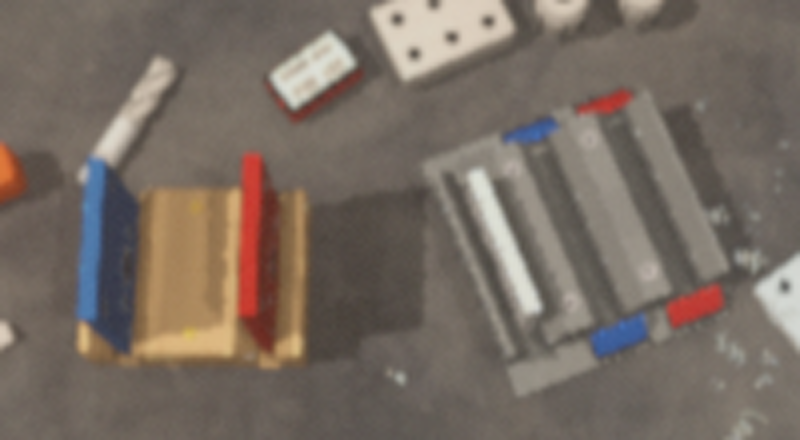

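Crop of the top view: the bare plate is in the rack's left slot, the blue-tagged slot is the middle one, and the red-tagged one is on the right. The slot runs from the far tag at crop (532,131) to the near tag at (620,337), turned about 13°. Next I fit lines.

```bash
cat >> h.py <<'E'
def pca(p):
    c,(a,b),ang=cv2.minAreaRect((p[:,:2]*1000).astype(np.float32)); 
    v=cv2.PCACompute((p[:,:2]).astype(np.float64),None)[1][0]; v*=np.sign(v[0])
    return np.array(c)/1000,(a,b),np.arctan2(v[1],v[0])
E
python3 - <<'E'
from h import *
for n in("top","scene"):
    d=dict(np.load(n+"0.npz"))
    m=np.ones(d["depth"].shape,bool);p=cloud(d,m)
    v,u=np.nonzero(m&(d["depth"]>0));B=hsvmask(d["image"],"blue")[v,u]
    f=lambda lo,hi,x0,x1,y0,y1:(p[:,2]>lo)&(p[:,2]<hi)&(p[:,0]>x0)&(p[:,0]<x1)&(p[:,1]>y0)&(p[:,1]<y1)
    for nm,s in(("bluetop",f(.118,.135,.4,.65,.4,.47)),("redtop",f(.118,.135,.4,.65,.32,.38)),("greytop",f(.06,.08,.4,.65,.12,.26)),("racktop",f(.038,.052,.4,.66,.05,.26)),("shelf",f(.15,.3,.55,.75,.0,.5))):
        q=p[s]; 
        if len(q)>8: c,ab,a=pca(q);print(n,nm,len(q),c.round(4),q.mean(0).round(4),np.round(ab),a.round(3),q.min(0).round(3))
    # floor of slots: depth profile across direction
    if n=="top":
        c,ab,a=pca(p[f(.06,.08,.4,.65,.12,.26)]);e=np.array([np.cos(a),np.sin(a)]);w=np.array([-e[1],e[0]])
        r=p[:,:2]-[.53,.16];s=r@e;t=r@w
        for k in range(-90,70,4):
            q=p[(abs(s)<.03)&(t*1000>=k)&(t*1000<k+4),2]
            print(k,len(q),np.round(np.median(q),3),end=' | ')
E
```

```text
top bluetop 214 [0.5356 0.4338] [0.5341 0.4335 0.1251] [11. 90.] -0.149 [0.491 0.422 0.118]
top redtop 203 [0.5248 0.3497] [0.5242 0.3494 0.1254] [10. 89.] -0.155 [0.481 0.338 0.118]
top greytop 188 [0.5156 0.2099] [0.5141 0.2102 0.0701] [90. 10.] 0.24 [0.472 0.196 0.06 ]
top racktop 1670 [0.5635 0.1557] [0.5275 0.1612 0.0443] [187. 171.] -1.124 [0.453 0.077 0.038]
top shelf 7798 [0.7244 0.25  ] [0.7205 0.2525 0.2351] [ 51. 500.] -1.57 [0.699 0.    0.198]
-90 35 0.002 | -86 40 0.001 | -82 10 0.001 | -78 0 nan | -74 1 0.04 | -70 27 0.046 | -66 49 0.045 | -62 58 0.04 | -58 110 0.027 | -54 39 0.007 | -50 19 0.006 | -46 0 nan | -42 26 0.035 | -38 28 0.04 | -34 31 0.045 | -30 42 0.046 | -26 43 0.046 | -22 39 0.046 | -18 44 0.046 | -14 50 0.043 | -10 52 0.036 | -6 94 0.016 | -2 34 0.006 | 2 16 0.006 | 6 12 0.033 | 10 30 0.037 | 14 31 0.043 | 18 43 0.046 | 22 38 0.046 | 26 46 0.046 | 30 39 0.046 | 34 46 0.045 | 38 49 0.04 | 42 0 nan | 46 33 0.071 | 50 44 0.071 | 54 100 0.057 | 58 31 0.034 | 62 35 0.04 | 66 39 0.046 | scene bluetop 171 [0.5379 0.435 ] [0.5358 0.4333 0.1233] [13. 90.] -0.153 [0.493 0.424 0.118]
scene redtop 193 [0.5266 0.3508] [0.5257 0.349  0.1235] [13. 89.] -0.159 [0.482 0.339 0.118]
scene greytop 227 [0.5187 0.2113] [0.5145 0.2084 0.0683] [91. 11.] 0.229 [0.475 0.196 0.06 ]
scene racktop 1470 [0.5594 0.1578] [0.5237 0.1568 0.0444] [199. 146.] -0.83 [0.456 0.081 0.038]
scene shelf 5133 [0.7247 0.2499] [0.715  0.2063 0.2278] [ 50. 500.] 1.568 [0.7   0.    0.199]
  return _methods._mean(a, axis=axis, dtype=dtype,
  ret = ret.dtype.type(ret / rcount)
```

Emit:
step_arm(plan=[[0, 0, -0.1, -4, -0.3, 0.5, 8.5], [0, 0, -0.2, -9, -0.7, 1, 8.5], [0, 0, -0.227, -14, -1, 2, 8.5], [0, 0, -0.227, -19, -1.5, 3, 8.5], [0, 0, -0.227, -24, -1.8, 4, 8.5], [0, 0, -0.227, -29, -2.1, 5, 8.5], [0, 0, -0.227, -32.5, -2.4, 6, 8.5], [0, 0, -0.227, -33.8, -2.4, 7, 8.5]])

```text
t: 0.9
eef_pos: [0.5385, 0.4322, 0.3335]
tool_rot: [-3.141, -0.0, 2.989]
force: [0.1, 0.7, -0.2]
finger_gap: 0.992
finger_force: 0.0
```

Emit:
step_arm(plan=[[0, 0, 0, 0, 0, 0, 8.5], [0, 0, 0, 0, 0, 0, 8.5]])

```text
t: 1.1
eef_pos: [0.5346, 0.435, 0.3345]
tool_rot: [-3.141, -0.001, 2.992]
force: [-0.1, 0.4, 0.9]
finger_gap: 0.998
finger_force: 0.0
```

```bash
cat >> h.py <<'E'
from scipy.spatial.transform import Rotation as Ro
def wristRT(s,d):
    R=Ro.from_euler("xyz",s["tool_rot"]).as_matrix();H=np.asarray(d["hand_eye"])
    return R@H[:3,:3],R@H[:3,3]+s["eef_pos"]
E
python3 - <<'E'
from plant import *
from h import *
s=sense();d=get_image("wrist");cv2.imwrite("pics/w1.png",d["image"][...,::-1])
RT=wristRT(s,d);print(s["eef_pos"],s["tool_rot"],s["t"],RT[1])
p=cloud(d,hsvmask(d["image"],"blue"),RT);q=p[(p[:,2]>.118)&(p[:,2]<.135)]
c,ab,a=pca(q);print(len(q),c,q.mean(0),ab,a)
E
```

```text
[0.5345684  0.43500741 0.33451566] [-3.14120594e+00 -9.13518051e-04  2.99207052e+00] 1.1 [0.46403731 0.44538595 0.30413931]
2402 [0.53665277 0.4359436 ] [0.53206093 0.43664079 0.12622299] (9.429788589477539, 88.73949432373047) -0.14956234800024193
```

View pics/w1.png

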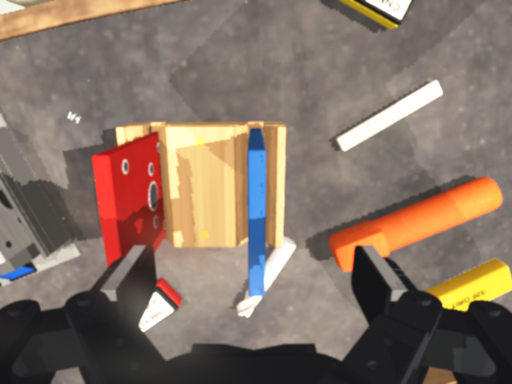

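The wrist view shows the blue plate's edge upright at column 256, centred between the fingers, with the red plate clear at (130,200). Next I go down and grip.

Emit:
step_arm(plan=[[0, 0, 0, 0, 0, 2, 6], [0, 0, 0, 0, 0, 5, 6], [0, 0, 0, 0, 0, 7.5, 6], [0, 0, 0, 0, 0, 8.2, 6], [0, 0, 0, 0, 0, 8.2, 4], [0, 0, 0, 0, 0, 8.2, 2], [0, 0, 0, 0, 0, 8.2, 0.5], [0, 0, 0, 0, 0, 8.2, 0]], squeeze=50)

```text
t: 1.95
eef_pos: [0.5355, 0.4348, 0.2543]
tool_rot: [3.14, 0.002, 2.992]
force: [-1.0, 1.4, 6.7]
finger_gap: 0.112
finger_force: 50.2
```

Emit:
step_arm(plan=[[0, 0, 0, 0, 0, 0, 0], [0, 0, 0, 0, 0, 0, 0], [0, 0, 0, 0, 0, 0, 0]])

```text
t: 2.25
eef_pos: [0.5355, 0.4348, 0.2543]
tool_rot: [3.14, 0.002, 2.992]
force: [-2.1, 1.5, 7.3]
finger_gap: 0.111
finger_force: 50.2
```

Emit:
step_arm(plan=[[0, 0, 0, 0, 0, -0.5, 0], [0, 0, 0, 0, 0, -2, 0], [0, 0, 0, 0, 0, -4, 0], [0, 0, 0, 0, 0, -7, 0], [0, 0, 0, 0, 0, -11, 0], [0, 0, 0, 0, 0, -14, 0], [0, 0, 0, 0, 0, -16, 0], [0, 0, 0, 0, 0, -16, 0]])

```text
t: 3.05
eef_pos: [0.5352, 0.4342, 0.4169]
tool_rot: [3.138, 0.004, 2.992]
force: [0.3, 1.1, -3.1]
finger_gap: 0.113
finger_force: 49.6
```

```bash
python3 - <<'E'
from plant import *
from h import *
s=sense();p=s["eef_pos"];print(p,s["tool_rot"],s["force"],s["finger_gap"],s["finger_force"])
R=Ro.from_euler("xyz",s["tool_rot"]).as_matrix()
yaw=.232
g=np.array([.5285,.161,p[2]]);print("shift cm",R.T@(g-p)*100)
a=np.arctan2(R[1,1],R[0,1]);print("az",-(np.pi/2+yaw-a))
d=get_image("scene");m=hsvmask(d["image"],"blue");q=cloud(d,m);k=(q[:,2]>.15)&(q[:,0]<.65)&(q[:,0]>.4);q=q[k];print(len(q),q.min(0),q.max(0),q.mean(0))
t=q[q[:,2]>q[:,2].max()-.008];print(pca(t),t.mean(0))
E
```

```text
[0.53523373 0.43422085 0.41688094] [3.13798883 0.00424561 2.99169406] [ 0.25968986  1.09212719 -3.07329762] 0.11295294687052782 49.647274017333984
shift cm [ -3.41436955 -27.11613758  -0.08322584]
az -0.38188329624763706
1466 [0.49231499 0.42146595 0.16937803] [0.58101055 0.4469347  0.28953391] [0.53319896 0.43128413 0.22731463]
(array([0.53649182, 0.43275143]), (11.238180160522461, 87.20308685302734), np.float64(-0.15052047846340225)) [0.52708845 0.43279816 0.28586196]
```

Emit:
step_arm(plan=[[0, 0, 0, -0.2, -1.5, 0, 0], [0, 0, -0.05, -0.6, -5, 0, 0], [0, 0, -0.15, -1.2, -9.5, 0, 0], [0, 0, -0.25, -1.8, -14, 0, 0], [0, 0, -0.33, -2.4, -19, 0, 0], [0, 0, -0.38, -3, -23.5, 0, 0], [0, 0, -0.38, -3.3, -26, 0, 0], [0, 0, -0.38, -3.4, -27.1, 0, 0]])

```text
t: 3.9
eef_pos: [0.5281, 0.1586, 0.4116]
tool_rot: [-3.141, -0.003, -2.914]
force: [0.2, -0.7, -3.3]
finger_gap: 0.112
finger_force: 49.6
```

Emit:
step_arm(plan=[[0, 0, 0, 0, 0, 2, 0], [0, 0, 0, 0, 0, 5, 0], [0, 0, 0, 0, 0, 8, 0], [0, 0, 0, 0, 0, 10, 0], [0, 0, 0, 0, 0, 10, 0], [0, 0, 0, 0, 0, 10, 0]])

```text
t: 4.5
eef_pos: [0.5286, 0.1617, 0.3126]
tool_rot: [3.141, -0.001, -2.911]
force: [0.5, -0.2, -2.3]
finger_gap: 0.108
finger_force: 49.4
```

```bash
python3 - <<'E'
from plant import *
from h import *
s=sense();p=s["eef_pos"];print(p,s["tool_rot"],s["force"],s["finger_gap"],s["finger_force"])
d=get_image("scene");np.savez("scene1.npz",**d)
cv2.imwrite("pics/s1.png",cv2.resize(d["image"][90:290,190:390,::-1],None,fx=3,fy=3,interpolation=cv2.INTER_CUBIC))
q=cloud(d,hsvmask(d["image"],"blue"));k=(q[:,2]>.045)&(q[:,2]<.2)&(q[:,0]<.65)&(q[:,0]>.4)&(q[:,1]<.3);q=q[k];print(len(q),q.min(0),q.max(0),q.mean(0))
e=np.array([np.cos(.232),np.sin(.232)]);w=np.array([-e[1],e[0]]);r=q[:,:2]-[.5285,.161]
for lo in(.06,.08,.1,.12,.14,.16):
    j=(q[:,2]>lo)&(q[:,2]<lo+.02)
    if j.sum()>5: print(lo,j.sum(),np.percentile(r[j]@e,[2,98]).round(4),np.percentile(r[j]@w,[5,50,95]).round(4),pca(q[j])[2].round(3))
E
```

```text
[0.52860625 0.16166088 0.31258436] [ 3.14146301e+00 -1.05113767e-03 -2.91110964e+00] [ 0.4660075  -0.2386367  -2.25009039] 0.10758635002944737 49.43610727787018
1003 [0.48513595 0.14564933 0.06606768] [0.57270387 0.16816382 0.19988273] [0.51388914 0.15468439 0.12328429]
0.06 138 [-0.0426  0.0389] [-0.0046 -0.0037  0.0018] 0.195
0.08 193 [-0.0429  0.0344] [-0.0048 -0.0038  0.0017] 0.193
0.1 145 [-0.043   0.0405] [-0.005  -0.0038  0.0026] 0.194
0.12 194 [-0.0427  0.0415] [-0.0048 -0.0039  0.0014] 0.2
0.14 132 [-0.0429  0.0401] [-0.0048 -0.0036  0.0031] 0.185
0.16 115 [-0.0431 -0.0114] [-0.0047 -0.0037  0.0034] 0.126
```

View pics/s1.png

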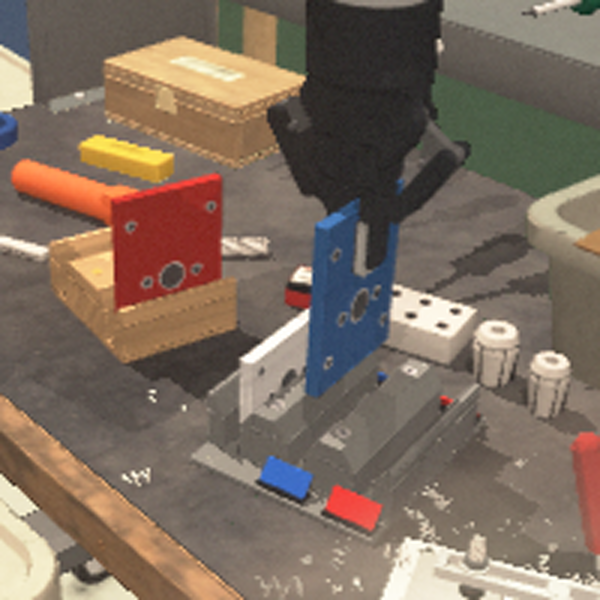

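The held plate (crop (350,290)) hangs upright over the blue-tagged slot, centred within about 1 mm, and the bare and red plates are undisturbed. Next I lower it.

Emit:
step_arm(plan=[[0, 0, 0, 0, 0, 1, 0], [0, 0, 0, 0, 0, 2, 0], [0, 0, 0, 0, 0, 2.7, 0], [0, 0, 0, 0, 0, 3.2, 0], [0, 0, 0, 0, 0, 3.7, 0], [0, 0, 0, 0, 0, 4.2, 0], [0, 0, 0, 0, 0, 4.6, 0], [0, 0, 0, 0, 0, 5, 0]])

```text
t: 5.35
eef_pos: [0.5286, 0.1615, 0.2624]
tool_rot: [3.141, 0.0, -2.911]
force: [0.7, 1.2, -2.7]
finger_gap: 0.108
finger_force: 49.7
```

Emit:
step_arm(plan=[[0, 0, 0, 0, 0, 0.2, 0], [0, 0, 0, 0, 0, 0.3, 0], [0, 0, 0, 0, 0, 0.4, 0], [0, 0, 0, 0, 0, 0.5, 0], [0, 0, 0, 0, 0, 0.6, 0], [0, 0, 0, 0, 0, 0.6, 0]])

```text
t: 5.95
eef_pos: [0.5286, 0.1615, 0.2567]
tool_rot: [3.141, 0.0, -2.911]
force: [0.1, 1.2, -3.6]
finger_gap: 0.107
finger_force: 49.5
```

Emit:
step_arm(plan=[[0, 0, 0, 0, 0, 0.1, 0], [0, 0, 0, 0, 0, 0.2, 0], [0, 0, 0, 0, 0, 0.25, 0], [0, 0, 0, 0, 0, 0.25, 0]])

```text
t: 6.35
eef_pos: [0.5286, 0.1615, 0.2543]
tool_rot: [3.142, 0.0, -2.911]
force: [-1.3, 1.7, 0.4]
finger_gap: 0.108
finger_force: 50.2
```

```bash
python3 - <<'E'
from plant import *
from h import *
d=get_image("scene")
q=cloud(d,hsvmask(d["image"],"blue"));k=(q[:,2]>.045)&(q[:,2]<.2)&(q[:,0]<.65)&(q[:,0]>.4)&(q[:,1]<.3);q=q[k];print(np.percentile(q[:,2],[95,99,100]))
E
```

```text
[0.12631792 0.1270699  0.12813346]
```

The force along z went from -3.6 to 0.4 N and the top edge is at about 0.127 m, so the plate is on the floor. I release it and retreat.

Emit:
step_arm(plan=[[0, 0, 0, 0, 0, 0.05, 0], [0, 0, 0, 0, 0, 0.05, 1.5], [0, 0, 0, 0, 0, 0, 2.5], [0, 0, 0, 0, 0, 0, 3.5], [0, 0, 0, 0, 0, 0, 4], [0, 0, 0, 0, 0, 0, 4], [0, 0, 0, 0, 0, 0, 4]])

```text
t: 7.1
eef_pos: [0.5286, 0.1614, 0.2541]
tool_rot: [3.142, -0.0, -2.911]
force: [-0.2, -0.0, 0.5]
finger_gap: 0.469
finger_force: 0.0
```

Emit:
step_arm(plan=[[0, 0, 0, 0, 0, -1, 4], [0, 0, 0, 0, 0, -3, 4], [0, 0, 0, 0, 0, -6, 4], [0, 0, 0, 0, 0, -10, 4], [0, 0, 0, 0, 0, -13, 4], [0, 0, 0, 0, 0, -14, 4], [0, 0, 0, 0, 0, -14, 4], [0, 0, 0, 0, 0, -14, 4]])

```text
t: 7.9
eef_pos: [0.5283, 0.1614, 0.3933]
tool_rot: [3.141, -0.001, -2.911]
force: [-0.5, 0.2, -0.1]
finger_gap: 0.47
finger_force: 0.0
```

```bash
python3 - <<'E'
from plant import *
from h import *
s=sense();print(s["eef_pos"],s["force"],s["finger_force"])
d=get_image("scene")
cv2.imwrite("pics/s2.png",cv2.resize(d["image"][90:290,190:390,::-1],None,fx=3,fy=3,interpolation=cv2.INTER_CUBIC))
p=cloud(d,np.ones(d["depth"].shape,bool))
f=lambda lo,hi,x0,x1,y0,y1:(p[:,2]>lo)&(p[:,2]<hi)&(p[:,0]>x0)&(p[:,0]<x1)&(p[:,1]>y0)&(p[:,1]<y1)
for nm,k in(("blue",f(.118,.135,.4,.65,.1,.22)),("red",f(.118,.135,.4,.65,.32,.38)),("grey",f(.062,.08,.4,.65,.18,.26))):
    q=p[k];print(nm,len(q),pca(q),q.mean(0),q[:,2].max())
E
```

```text
[0.52829381 0.16138986 0.39334665] [-0.50785048  0.16926625 -0.13075454] 0.0
blue 214 (array([0.53091882, 0.16212337]), (91.93893432617188, 11.520697593688965), np.float64(0.22307520200040135)) [0.52656062 0.15954297 0.12432448] 0.12832592000042803
red 191 (array([0.527479  , 0.35080316]), (12.534893989562988, 89.68856048583984), np.float64(-0.1609917462720021)) [0.52522987 0.34918177 0.12342536] 0.12750438904553696
grey 177 (array([0.51624579, 0.21071971]), (87.09288024902344, 11.08391284942627), np.float64(0.24710885489308135)) [0.50758137 0.20715414 0.06903846] 0.07321919012854938
```

View pics/s2.png

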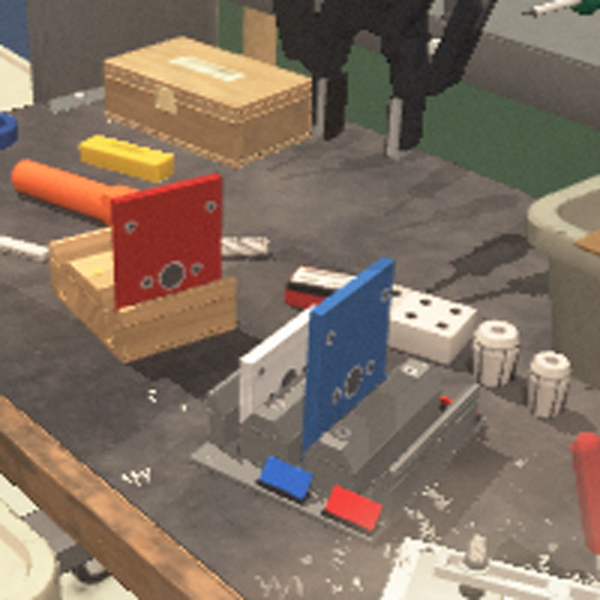

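The blue plate (crop (348,350)) stands upright at the bottom of the blue-tagged slot. The red and bare plates have not moved and the gripper is clear above.

```bash
python3 -c "
from plant import *
print(sign_off())"
```

```text
the job is handed in; nothing more can be done
None
```

The blue plate stands released at the bottom of the blue-tagged slot, the red and bare plates are where they were, and the job was handed in at about 8 s of the 37 s allowed; the sign-off gave no verdict.

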